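# Unchock a belt sander's tensioner and hold it back for the belt change

### The job

The belt of the bench sander is to be changed. Lift out the wooden chock that blocks the sprung tensioner arm, set it down in the plywood tray without throwing or dropping it from a height, and let go of it; then push the arm, best by its upright thumb plate, towards the big drum until it is well past the click of its ratchet pawl, and finish while still holding it back there against its spring, so that a workmate can slip the belt on. The click does not hold the arm, so keep pushing or gripping to the end, and do not shift the plane, chisel, wax block or jar.

Things in the scene. Friction and masses are not known exactly. Their poses are not given: they have to be found in the camera images.
- sander: Grey bench sander fixed to the bench, belt off: deck 280 (x) x 380 (y) mm, its top 50 mm above the bench; origin at the centre of its underside; turned up to 0.35 rad. In its frame: arm pivot at x 85, y 90; upright steel platen, 70 mm tall, at x 110, y -100 to 0; low stop lug 30 x 20 mm, 24 tall, at x 30, y 34; low pawl housing, 26 tall, at x -128, y 46 (heights above the deck).
- drum (a point): Centre of the foot, on the deck, of the big black upright drum (radius 42, 80 mm tall), at x -20, y -125 of the sander.
- pivot (a point): The tensioner arm's vertical hinge axis, at the height of the deck's top; axes as the sander's.
- tension_arm (a joint): Angle of the sprung tensioner arm, rad: 0 = at rest, growing anticlockwise seen from above to its end stop at 0.42. It rides over the pawl from about 0.205 to 0.275 (top of the click 0.24). At the thumb plate it takes about 6 N at 0, 11 N at 0.42, and some 3 N more climbing the click; let go, it springs back to 0. The chock, if in place, stops it before 0.1.
- thumb_plate (a point): Centre of the upright steel thumb plate near the arm's free end, 165 mm from the pivot (towards the arm's -x) and 60 mm above the deck; turns with the arm (axes as the sander's at joint 0). Plate 34 mm along the arm (x), 8 mm thick (y), top 25 mm above this point; the arm's bar, 24 mm wide, has its upper face 36 mm below it. As the joint grows the plate moves to its own -y.
- roller (a point): Centre of the top of the plastic idler roller (radius 20, 50 mm tall) that stands on the arm 110 mm from the pivot; its top is 74 mm above the deck.
- chock_center (a point): Centre of the loose light-wood chock, a block 36 (x) x 30 (y) x 70 (z) mm, about 55 g, standing on the deck between arm and stop lug with about 2 mm of play either side along y. Its upper 46 mm stand clear above the arm's bar and the lug. Axes as the sander's, within 0.03 rad.
- tray: Plywood tray fixed to the bench, 160 x 160 x 40 mm outside, walls and floor 6 mm, open on top; origin at the centre of its underside.
- plane: Steel hand plane with dark wooden handles, about 220 x 60 x 90 mm, on the bench; leave it alone. Origin at the centre of its underside.
- chisel: Wood-handled chisel, 230 mm long, lying on the bench; leave it alone. Origin near its middle, underside.
- wax: White wax block 55 x 30 x 28 mm on the bench; leave it alone. Origin at the centre of its underside.
- jar: Closed jar, radius 33, 90 mm tall, on the bench; leave it alone. Origin at the centre of its underside.
Mind the look-alikes: they are no part of the job. Of the things shaped like the part that bears chock_center, the wooden one is meant.

How it is judged (in metres and radians):
On the way, in this order (a step that is already met when the one before it is completed fails the run):
1. the chock lies in the tray, let go (x of chock_center in the frame of tray between -0.075 and 0.075 m and y of chock_center in the frame of tray between -0.075 and 0.075 m and z of chock_center in the frame of tray below 0.055 m and contact force between the fingers and chock below 0.1 N and linear speed of chock below 0.03 m/s), for 0.2 s.
2. the arm is pushed past the click (value of joint tension_arm above 0.28 rad and contact force between any of the fingers, the arm and tension_arm above 3 N), for 0.2 s.
At the end, for the whole second after the job is handed in: The arm is held still beyond the click (joint above 0.28 rad) by the fingers or gripper, which bear on it with more than 3 N, and the chock rests, let go, in the tray, its centre within 75 mm of the tray's middle along both sides and less than 55 mm above the tray's underside (all of step 1 and all of step 2 and velocity of joint tension_arm between -0.1 and 0.1 rad/s); the arm keeps its last pose, push and grip.
It fails at once if the plane, chisel, wax block or jar is shifted by more than 30 mm (distance of any of plane, chisel, wax, jar from where it was at the start of the episode above 0.03 m).
It fails at once if the chock is thrown or dropped from a height (faster than 1.2 m/s) (linear speed of chock above 1.2 m/s).
It also fails if it takes over 51 s, if anything falls off the work surface, if the arm or the gripper's body presses on something with over 40 N, if the wrist force passes 120 N, or if a joint passes its speed limit or range.

### The arm

A 7-joint arm with a two-finger parallel gripper is mounted at the origin on the work surface. World frame = base frame: x ahead of the robot, y to its left, z up, the work surface at z = 0. Lengths are in m, angles in degrees, forces in N, time in s.
With the tool pointing down it reaches from about 0.425 to 0.875 m from the base axis. Payload 4.7 kg.
Tool frame: the origin (TCP) lies on the mounting face of the last link; the fingertips stand 182 mm ahead of it and the grasp point (between the pads) lies env.grip_depth ahead of it (env.grip_depth is the distance from the TCP to the grasp point, in m); x points along the fingers, y is the direction in which the jaws open and shut, and the axes are right-handed (so a half turn about x gives the same grasp; the last joint's range is limited). The gripper opens to 87 mm and grips with 3 to 60 N. Pads are 19 mm wide; open, the fingers measure 117 mm over their backs; the gripper's body (75 mm by 190 mm) begins 51 mm behind the grasp point.
Start: joints at [65.438, 18.392, -4.016, 83.108, 1.295, 78.541, -3.26], TCP at [0.278, -0.587, 0.405] pointing down, gripper open.
Joint ranges: [-163.93, 163.93], [-17.29, 119.83], [-79.2, 71.16], [3.27, 140.29], [-89.18, 269.18], [5.43, 117.66], [-154.24, 154.24]. Speed limits (degrees/s): [147.25, 147.25, 180, 180, 180, 180, 180].

### API

Orientations are given as [roll, pitch, yaw] about the fixed x, y, z axes, in that order (R = Rz(yaw) Ry(pitch) Rx(roll)).
In Python, from cell import sensors, viewer, env gives the robot as it stands.
- The arm moves only by the tool carry_out, never from a script. Its argument "moves" is a list of rows, each a list of 4 numbers: the shift along the world's x, y, z in cm, then the turn about the world's z in rad. In form: [[tx, ty, tz, spin], ...]. A call has 1 to 12 rows; each row shifts and turns the pose as measured when the row begins; what a row does not reach is not made up. A row lasts 1/10 s, in which the tool goes at most 50 mm and 8.59 degrees, less where a joint would pass 70% of its speed; a pose out of reach is approached as far as the arm can. A call with a gripper value outside its range is refused whole. "hand" is the finger opening in cm, from 0 to 8.7, set as the call begins (left out, the last holds). The fingers move at their own pace and stop on an object; "force" is the grip in N (left out, the last holds). Time passes only in rows, so rows that do not move let the fingers close. It gives the time, the measured TCP pose, the force and the opening at its end, in the units of the state.
- sensors.get_obs(): the state, without advancing time (a new reading comes with each control period).
- viewer.read_camera(name): name is "side" or "top"; returns the picture (384x512x3 uint8, red, green, blue); there is no depth.
- viewer.camera_model(name): a dict with "K" (3x3 intrinsics, pixels), "dist_coeffs" ([k1, k2, p1, p2, k3] as OpenCV has them; the pictures are not rectified), "extrinsics" (4x4, takes a point from world to camera coordinates). Camera axes: x right, y down, z forward; pixel columns grow to the right and rows downward; lengths in m; the calibration is good to about 2 mm. A picture is of the moment at which its call begins. camera_model takes no time and is no camera call.
- env.sign_off(): hands the job in, once; it reports no verdict.
The state is a dict: "time_s": time; "qpos": joint angles; "joint_velocities": joint speeds; "effort": joint torques, N m; "tool_pos": TCP position; "tool_rot": TCP orientation; "force": force on the tool from outside, world axes, zero at the start; "wrist_torque": the same for the moment, N m; "grip_width": finger opening in m.
Only numpy, scipy, OpenCV 4.12 (cv2) and the standard library are available. Lean on these libraries where they do the work, as an engineer would, in place of code of your own. Each camera call takes 0.05 s, during which the arm holds its last target. There are 200 camera calls.

## Working session

There is one attempt and no reset: what is moved stays moved. The work goes in short steps, Python scripts to look and compute and a tool call to move; the robot and the scene stay as the last step left them, time stands still between calls to the robot, and variables do not carry over. Pictures are saved under pics/ and viewed, about 8 in all and at most 12, crops included, and the job is handed in when it is done.

Besides the shell and the picture viewer there is one more tool, called after ">>>" in YAML: its name, and indented under it one key for each argument. carry_out: Moves the arm, as the interface text tells. Its arguments: {"type":"object","properties":{"moves":{"type":"array"},"hand":{"type":"number"},"force":{"type":"number"}},"required":["moves"]}

```bash
ls; mkdir -p pics; cat > h.py <<'E'
import numpy as np, cv2
from cell import sensors, viewer, env
def cam(n):
    m=viewer.camera_model(n); return np.array(m["K"]),np.array(m["dist_coeffs"]),np.array(m["extrinsics"])
def ray(n,px):
    K,d,T=cam(n); u=cv2.undistortPoints(np.array([[px]],float),K,d)[0,0]
    R,t=T[:3,:3],T[:3,3]; return -R.T@t, R.T@np.array([u[0],u[1],1])
def onz(n,px,z):
    o,v=ray(n,px); return o+v*(z-o[2])/v[2]
def proj(n,P):
    K,d,T=cam(n); return cv2.projectPoints(np.array(P,float).reshape(-1,3),cv2.Rodrigues(T[:3,:3])[0],T[:3,3],K,d)[0][:,0]
def tri(pa,pb):
    o1,v1=ray("top",pa);o2,v2=ray("side",pb)
    s=np.linalg.lstsq(np.c_[v1,-v2],o2-o1,rcond=None)[0]
    a,b=o1+v1*s[0],o2+v2*s[1]; return (a+b)/2,np.linalg.norm(a-b)
E
python3 - <<'E'
from h import *
for n in("top","side"):
    im=viewer.read_camera(n); cv2.imwrite(f"pics/{n}0.png",im[:,:,::-1])
    print(n,ray(n,(256,192)))
o=sensors.get_obs(); print(o["tool_pos"],o["tool_rot"],o["time_s"],o["grip_width"],env.grip_depth)
E
```

```text
pics
top (array([ 0.4597738 , -0.07589714,  1.37524212]), array([ 0.0921304 , -0.00218772, -0.99576415]))
side (array([0.3798402 , 1.08876157, 0.86689248]), array([ 0.15752115, -0.81073999, -0.56397217]))
[ 0.27840181 -0.5871677   0.4037818 ] [-87.15335843  89.90477112 118.218424  ] 0.1 0.0870156686879201 0.1635
```

```bash
python3 - <<'E'
import cv2
for n in("top","side"):
    cv2.imwrite(f"pics/{n}0b.png",cv2.resize(cv2.imread(f"pics/{n}0.png"),(800,600),interpolation=cv2.INTER_CUBIC))
E
```

```text
(no output)
```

View pics/top0b.png

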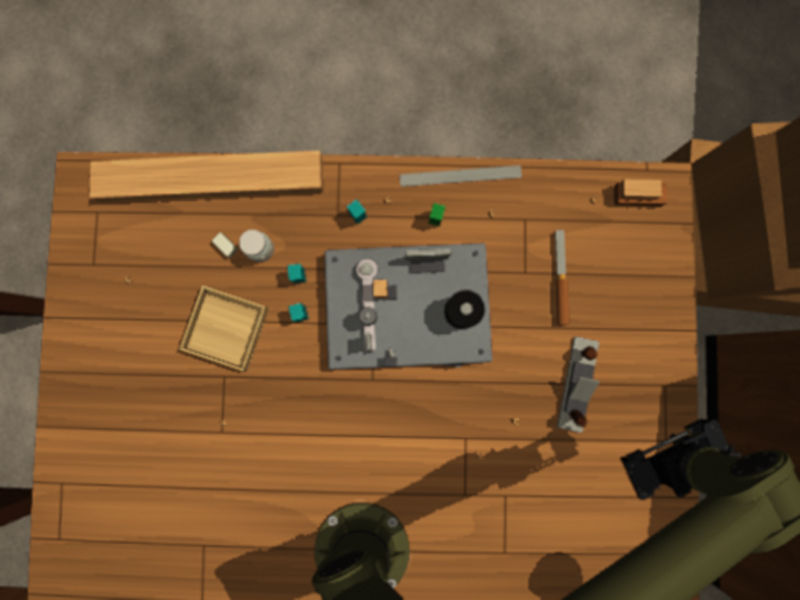

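View pics/side0b.png

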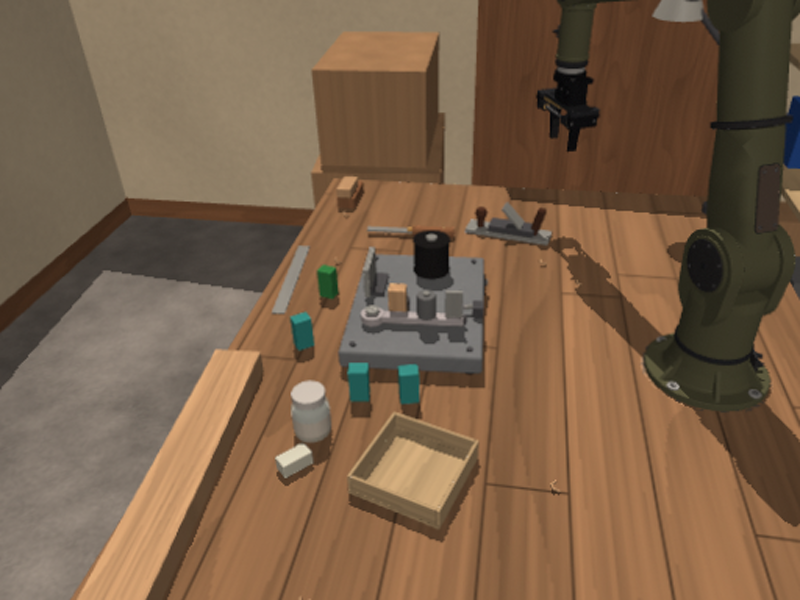

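The wooden block stands at top (380,288), side (398,297), beside the arm. Its look-alikes are teal at top (356,211), (296,273) and (297,313), and green at (437,214), all on the bench. The orange wood one between arm and lug fits the description. Next I measure it and confirm with a crop.

```bash
python3 - <<'E'
from h import *
im=cv2.imread("pics/top0.png"); hsv=cv2.cvtColor(im,cv2.COLOR_BGR2HSV)
def big(m,k=1):
    c=sorted(cv2.findContours(m,cv2.RETR_EXTERNAL,cv2.CHAIN_APPROX_NONE)[0],key=cv2.contourArea)[-k:]; return c
def rect(c,z):
    P=np.array([onz("top",p,z)[:2] for p in c[:,0].astype(float)],np.float32)
    r=cv2.minAreaRect(P); return np.round(r[0],4),np.round(r[1],4),round(r[2],2)
# sander deck: low saturation
roi=np.zeros(im.shape[:2],np.uint8); roi[150:240,203:320]=255
g=cv2.bitwise_and(cv2.inRange(hsv,(0,0,40),(180,70,255)),roi)
g=cv2.morphologyEx(g,cv2.MORPH_OPEN,np.ones((5,5)))
d=big(g)[0]; print("deck",rect(d,.05))
# chock
r2=np.zeros_like(roi); r2[172:200,236:254]=255
c=big(cv2.bitwise_and(cv2.inRange(hsv,(5,90,140),(25,255,255)),r2))[0]
print("chock px",cv2.boundingRect(c),rect(c,.12))
# tray
r3=np.zeros_like(roi); r3[178:242,110:175]=255
t=[cv2.boxPoints(cv2.minAreaRect(np.array([[p] for p in []],np.float32)))] if 0 else None
for p in [(204,288),(265,305),(241,370),(180,348)]:
    print("tray corner",onz("top",(p[0]*.64,p[1]*.64),.04)[:2])
for nm,p,z in [("pivot",(367,268),.09),("roller",(368,315),.124),("plate",(370,337),.135),("drumtop",(464,309),.13)]:
    print(nm,onz("top",(p[0]*.64,p[1]*.64),z)[:2])
s=cv2.imread("pics/side0.png")
a=cv2.resize(im[150:245,195:325],(520,380),interpolation=cv2.INTER_CUBIC)
b=cv2.resize(s[140:250,200:320],None,fx=2.2,fy=3.4545,interpolation=cv2.INTER_CUBIC)
cv2.imwrite("pics/crop1.png",np.hstack([a,b]))
E
```

```text
deck (array([ 0.5694, -0.0948]), array([0.2797, 0.3771]), 3.56)
chock px (239, 179, 9, 11) (array([ 0.6027, -0.0333]), array([0.0347, 0.0276]), 1.24)
tray corner [0.60260441 0.38421558]
tray corner [0.56526618 0.23760855]
tray corner [0.41246201 0.28782748]
tray corner [0.4602261  0.43416316]
pivot [ 0.65000387 -0.00255455]
roller [ 0.54118404 -0.00925234]
plate [ 0.4928949  -0.01532113]
drumtop [ 0.55804379 -0.21858638]
```

View pics/crop1.png

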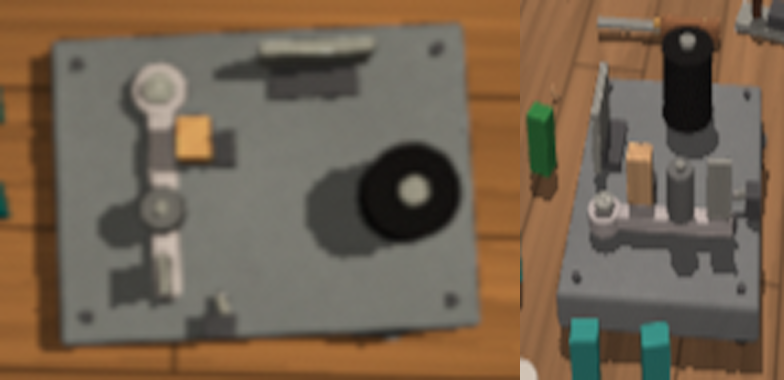

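The crop shows the orange wooden chock right beside the arm (crop px (193,138)), in the sander. Its measured top is 35x28 mm against 36x30 nominal. The deck measures 280x377 mm at a yaw of about 3.5°, and the drum and pivot points agree with the given geometry to about 2 mm. So the identity is confirmed.

```bash
cat >> h.py <<'E'
from scipy.spatial.transform import Rotation as Ro
def st():
    o=sensors.get_obs(); R=Ro.from_euler("xyz",o["tool_rot"],degrees=True).as_matrix()
    print("t",round(o["time_s"],2),"pos",np.round(o["tool_pos"],4),"xax",np.round(R[:,0],3),"jaw yaw",round(np.degrees(np.arctan2(R[1,1],R[0,1])),2),"F",np.round(o["force"],1),"w",round(o["grip_width"],4))
    return o,R
E
python3 - <<'E'
from h import *
o,R=st()
y=np.radians(3.5);c=np.array([.5694,-.0948]);A=np.array([[np.cos(y),-np.sin(y)],[np.sin(y),np.cos(y)]])
for n,p in dict(piv=(.085,.09),plate=(-.08,.09),chock=(.03,.061),drum=(-.02,-.125),roller=(-.025,.09)).items(): print(n,np.round(c+A@p,4))
print("shift cm",(np.array([.602,-.033,.262+.08])-o["tool_pos"])*100)
E
```

```text
t 0.1 pos [ 0.2784 -0.5872  0.4038] xax [-0.001  0.001 -1.   ] jaw yaw -64.63 F [-0.1  1.2 -0.5] w 0.087
piv [6.487e-01 2.000e-04]
plate [ 0.4841 -0.0099]
chock [ 0.5956 -0.0321]
drum [ 0.5571 -0.2208]
roller [ 0.539  -0.0065]
shift cm [32.35981871 55.41677011 -6.17817974]
```

>>> carry_out:
  moves:
    - [2, 3.4, 0, -0.03]
    - [2, 3.4, 0, -0.03]
    - [2, 3.4, 0, -0.03]
    - [2, 3.4, 0, -0.03]
    - [2, 3.4, 0, -0.03]
    - [2, 3.4, 0, -0.03]
    - [2, 3.4, 0, -0.03]
    - [2, 3.4, 0, -0.03]
    - [2, 3.4, 0, -0.03]
    - [2, 3.4, 0, -0.03]
    - [2, 3.4, 0, -0.03]
    - [2, 3.4, 0, -0.03]
  hand: 6

```text
time_s: 1.3
tool_pos: [0.5172, -0.1674, 0.3971]
tool_rot: [-39.7, 89.3, 143.3]
force: [0.9, -0.2, 0.6]
grip_width: 0.0599
```

```bash
python3 - <<'E'
from h import *
o,R=st(); print((np.array([.602,-.033,.342])-o["tool_pos"])*100)
E
```

```text
t 1.3 pos [ 0.5172 -0.1674  0.3971] xax [-0.009  0.007 -1.   ] jaw yaw -86.98 F [ 0.9 -0.2  0.6] w 0.0599
[ 8.47903231 13.43549469 -5.51173411]
```

>>> carry_out:
  moves:
    - [1.7, 2.7, -0.5, 0]
    - [1.7, 2.7, -0.5, 0]
    - [1.7, 2.7, -1, 0]
    - [1.7, 2.7, -1, 0]
    - [1.4, 2.2, -1, 0.01]
    - [0, 0, 0, 0]
    - [0, 0, 0, 0]

```text
time_s: 2.0
tool_pos: [0.6025, -0.0242, 0.3532]
tool_rot: [-44.1, 89.1, 140.1]
force: [0.2, -0.2, 0.3]
grip_width: 0.0601
```

```bash
python3 - <<'E'
from h import *
o,R=st(); print((np.array([.602,-.033,.342])-o["tool_pos"])*100)
tip=o["tool_pos"]+R[:,0]*.182
a=viewer.read_camera("top")[:,:,::-1]; s=viewer.read_camera("side")[:,:,::-1]
print("tip px",proj("top",tip),proj("side",tip))
a=cv2.resize(a[150:245,195:325],(400,292),interpolation=cv2.INTER_CUBIC)
b=cv2.resize(s[100:246,200:320],(400,487),interpolation=cv2.INTER_CUBIC)
cv2.imwrite("pics/crop2.png",np.hstack([cv2.copyMakeBorder(a,0,195,0,0,0),b]))
E
```

```text
t 2.0 pos [ 0.6025 -0.0242  0.3532] xax [-0.012  0.01  -1.   ] jaw yaw -85.81 F [ 0.2 -0.2  0.3] w 0.0601
[-0.05118926 -0.88319762 -1.12032266]
tip px [[239.16389698 182.90062927]] [[253.87083635 171.15513495]]
```

View pics/crop2.png

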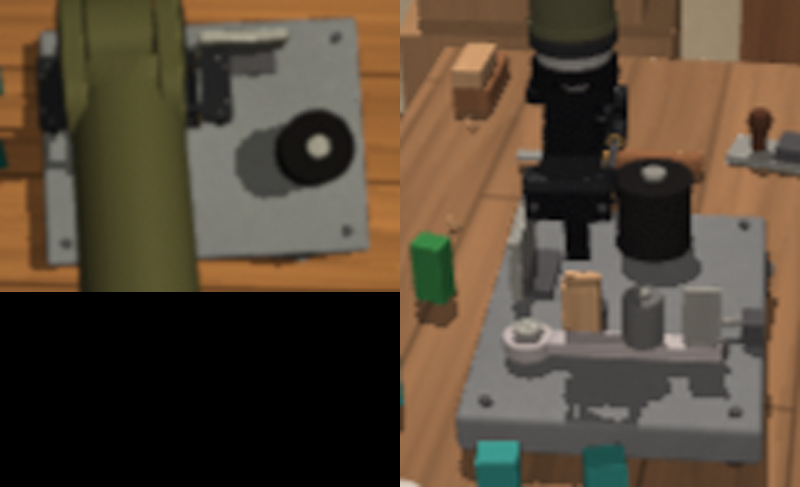

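The side view shows the chock clear of the fingers, below and slightly left of the tip (crop px (582,300)). The gripper is along y and above the deck items.

```bash
python3 - <<'E'
from h import *
print("pred side px of chock top",proj("side",[.602,-.033,.12]), "seen about (254.6,185)")
im=cv2.imread("pics/side0.png"); hsv=cv2.cvtColor(im,cv2.COLOR_BGR2HSV)
m=cv2.inRange(hsv,(5,90,120),(25,255,255)); r=np.zeros_like(m); r[178:205,245:264]=255; m&=r
c=max(cv2.findContours(m,cv2.RETR_EXTERNAL,cv2.CHAIN_APPROX_NONE)[0],key=cv2.contourArea); print(cv2.boundingRect(c))
P=[(.602+a,-.033+b,z) for a in(-.018,.018) for b in(-.015,.015) for z in(.074,.12)]
q=proj("side",P); print("pred bbox",q.min(0),q.max(0)-q.min(0))
E
```

```text
pred side px of chock top [[254.40832144 183.16911355]] seen about (254.6,185)
(248, 181, 12, 18)
pred bbox [247.92495596 180.21140344] [13.16483525 18.00673708]
```

>>> carry_out:
  moves:
    - [0.1, -0.5, 0, 0]
    - [0, -0.5, 0, 0]
    - [0, 0, 0, 0]

```text
time_s: 2.4
tool_pos: [0.6027, -0.0393, 0.3547]
tool_rot: [-40.5, 89.3, 143.3]
force: [0.8, 0.2, 0.5]
grip_width: 0.0598
```

>>> carry_out:
  moves:
    - [0, 0.2, -1.5, 0]
    - [0, 0.2, -1.5, 0]
    - [0, 0, -1.5, 0]
    - [0, 0, -1.5, 0]
    - [0, 0, -1, 0]
    - [0, 0, -0.5, 0]
    - [0, 0, 0, 0]
    - [0, 0, 0, 0]

```text
time_s: 3.2
tool_pos: [0.6012, -0.0359, 0.2709]
tool_rot: [-33.8, 89.1, 149.9]
force: [0.1, -0.2, -0.7]
grip_width: 0.0601
```

```bash
python3 - <<'E'
from h import *
o,R=st(); print("grasp pt",o["tool_pos"]+R[:,0]*.1635)
E
```

```text
t 3.2 pos [ 0.6012 -0.0359  0.2709] xax [-0.014  0.008 -1.   ] jaw yaw -86.29 F [ 0.1 -0.2 -0.7] w 0.0601
grasp pt [ 0.59885692 -0.03454988  0.1074207 ]
```

>>> carry_out:
  moves:
    - [0.3, 0.1, -0.4, 0]
    - [0, 0, -0.4, 0]
    - [0, 0, 0, 0]
    - [0, 0, 0, 0]

```text
time_s: 3.6
tool_pos: [0.6054, -0.0347, 0.2641]
tool_rot: [-40.6, 89.2, 143.2]
force: [-0.4, 0.0, 1.2]
grip_width: 0.0599
```

>>> carry_out:
  moves:
    - [0, 0, 0, 0]
    - [0, 0, 0, 0]
    - [0, 0, 0, 0]
    - [0, 0, 0, 0]
    - [0, 0, 0, 0]
    - [0, 0, 0, 0]
  hand: 2
  force: 15

```text
time_s: 4.2
tool_pos: [0.6055, -0.0347, 0.2649]
tool_rot: [-43.1, 89.3, 140.6]
force: [0.1, 0.3, -0.3]
grip_width: 0.0299
```

>>> carry_out:
  moves:
    - [0, 0, 0.5, 0]
    - [0, 0, 1, 0]
    - [0, 0, 1.5, 0]
    - [0, 0, 1.5, 0]
    - [0, 0, 1.5, 0]
    - [0, 0, 1.5, 0]
    - [0, 0, 1.5, 0]
    - [0, 0, 1.5, 0]
    - [0, 0, 0.5, 0]
    - [0, 0, 0, 0]

```text
time_s: 5.2
tool_pos: [0.6054, -0.0342, 0.3896]
tool_rot: [-78.6, 89.6, 105.1]
force: [-0.3, 0.3, -1.7]
grip_width: 0.0298
```

```bash
python3 - <<'E'
from h import *
o,R=st(); g=o["tool_pos"]+R[:,0]*.1635
print("grasp",g,"to tray cm",(np.array([.510,.336])-g[:2])*100)
E
```

```text
t 5.2 pos [ 0.6054 -0.0342  0.3896] xax [-0.002  0.006 -1.   ] jaw yaw -86.27 F [-0.3  0.3 -1.7] w 0.0298
grasp [ 0.60514703 -0.03318479  0.22608764] to tray cm [-9.51470297 36.91847892]
```

>>> carry_out:
  moves:
    - [-0.4, 1.5, 0, 0]
    - [-0.8, 3, 0, 0]
    - [-0.8, 3, 0, 0]
    - [-0.8, 3, 0, 0]
    - [-0.8, 3, 0, 0]
    - [-0.8, 3, 0, 0]
    - [-0.8, 3, 0, 0]
    - [-0.8, 3, 0, 0]
    - [-0.8, 3, 0, 0]
    - [-0.8, 3, 0, 0]
    - [-0.8, 3, 0, 0]
    - [-0.4, 1.5, 0, 0]

```text
time_s: 6.4
tool_pos: [0.5014, 0.3156, 0.3804]
tool_rot: [-20.5, 88.8, 163.4]
force: [0.6, -0.1, -0.9]
grip_width: 0.0297
```

>>> carry_out:
  moves:
    - [0, 0, 0, 0]
    - [0, 0, 0, 0]

```text
time_s: 6.6
tool_pos: [0.4979, 0.3195, 0.379]
tool_rot: [-18.9, 88.6, 165.4]
force: [0.1, -0.1, -0.7]
grip_width: 0.0298
```

```bash
python3 - <<'E'
from h import *
o,R=st(); g=o["tool_pos"]+R[:,0]*.1635
print("grasp",g,"to tray cm",(np.array([.510,.336])-g[:2])*100)
s=viewer.read_camera("side")[:,:,::-1]
cv2.imwrite("pics/side3.png",cv2.resize(s[150:384,150:400],(640,600),interpolation=cv2.INTER_CUBIC))
E
```

```text
t 6.6 pos [0.4979 0.3195 0.379 ] xax [-0.023  0.006 -1.   ] jaw yaw -85.64 F [ 0.1 -0.1 -0.7] w 0.0298
grasp [0.49403272 0.32051079 0.21557806] to tray cm [1.59672812 1.54892069]
```

View pics/side3.png

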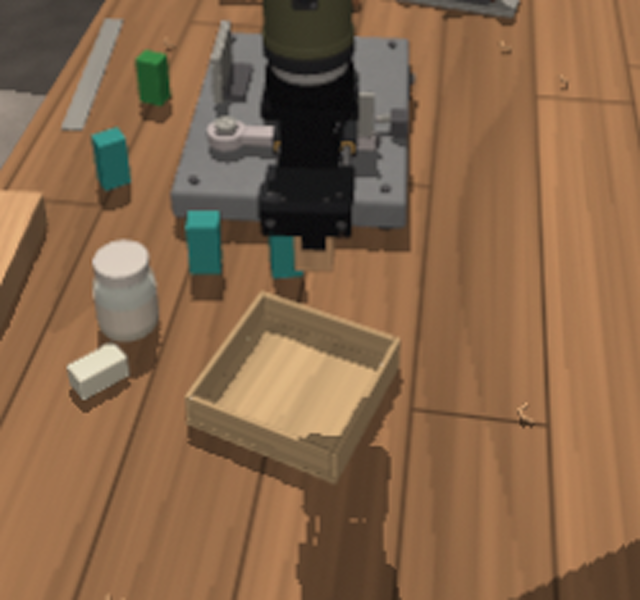

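The chock is held in the fingers (px (315,250)), and the tray centre is at about (295,380), slightly nearer the camera. Lower it in.

>>> carry_out:
  moves:
    - [0.5, 0.5, -1.5, 0]
    - [0.5, 0.5, -2, 0]
    - [0.5, 0.5, -2, 0]
    - [0, 0, -2, 0]
    - [0, 0, -2, 0]
    - [0, 0, -2, 0]
    - [0, 0, -1, 0]
    - [0, 0, -0.5, 0]
    - [0, 0, 0, 0]

```text
time_s: 7.55
tool_pos: [0.5197, 0.324, 0.2355]
tool_rot: [-2.4, 88.6, -179.2]
force: [-0.9, -0.1, -0.6]
grip_width: 0.0299
```

```bash
python3 - <<'E'
from h import *
o,R=st(); g=o["tool_pos"]+R[:,0]*.1635
print("grasp",g,"to tray cm",(np.array([.510,.336,.057])-g)*100)
E
```

```text
t 7.55 pos [0.5197 0.324  0.2355] xax [-0.025 -0.    -1.   ] jaw yaw -86.76 F [-0.9 -0.1 -0.6] w 0.0299
grasp [0.5156603  0.32394845 0.07200526] to tray cm [-0.5660299   1.20515517 -1.5005261 ]
```

>>> carry_out:
  moves:
    - [-0.2, 0.5, -0.3, 0]
    - [0, 0.4, -0.3, 0]
    - [0, 0, -0.3, 0]
    - [0, 0, -0.2, 0]
    - [0, 0, 0, 0]
    - [0, 0, -0.2, 0]
    - [0, 0, 0, 0]

```text
time_s: 8.25
tool_pos: [0.5187, 0.335, 0.2249]
tool_rot: [-10.8, 88.9, 172.4]
force: [1.0, 0.1, -1.2]
grip_width: 0.0301
```

>>> carry_out:
  moves:
    - [0, 0, -0.2, 0]
    - [0, 0, -0.2, 0]
    - [0, 0, 0, 0]
    - [0, 0, 0, 0]

```text
time_s: 8.65
tool_pos: [0.5189, 0.3348, 0.2209]
tool_rot: [-11.7, 88.9, 171.6]
force: [-0.2, 0.1, 0.8]
grip_width: 0.03
```

>>> carry_out:
  moves:
    - [0, 0, -0.2, 0]
    - [0, 0, 0, 0]
    - [0, 0, 0, 0]

```text
time_s: 8.95
tool_pos: [0.519, 0.3354, 0.2216]
tool_rot: [-11.1, 89.0, 172.1]
force: [-0.9, 0.6, -1.0]
grip_width: 0.0302
```

>>> carry_out:
  moves:
    - [0, 0, 0, 0]
    - [0, 0, 0, 0]
    - [0, 0, 0, 0]
    - [0, 0, 0, 0]
    - [0, 0, 0, 0]
  hand: 6

```text
time_s: 9.45
tool_pos: [0.5191, 0.3352, 0.221]
tool_rot: [-11.0, 89.0, 172.2]
force: [1.1, -0.0, -0.9]
grip_width: 0.0577
```

>>> carry_out:
  moves:
    - [0, 0, 1, 0]
    - [0, 0, 1.5, 0]
    - [0, 0, 2, 0]
    - [0, 0, 2, 0]
    - [0, 0, 2, 0]
    - [0, 0, 2, 0]
    - [0, 0, 2, 0]
    - [0, 0, 2, 0]
    - [0, 0, 1, 0]
    - [0, 0, 0, 0]

```text
time_s: 10.45
tool_pos: [0.5176, 0.3361, 0.3938]
tool_rot: [-38.3, 89.3, 145.0]
force: [0.2, 0.2, -0.0]
grip_width: 0.06
```

```bash
python3 - <<'E'
from h import *
o,R=st(); g=o["tool_pos"]+R[:,0]*.1635
print("grasp",g,"to plate cm",(np.array([.4841,-.0099])-g[:2])*100)
s=viewer.read_camera("side")[:,:,::-1]
cv2.imwrite("pics/side4.png",cv2.resize(s[150:384,150:400],(640,600),interpolation=cv2.INTER_CUBIC))
E
```

```text
t 10.45 pos [0.5176 0.3361 0.3938] xax [-0.01   0.007 -1.   ] jaw yaw -86.69 F [ 0.2  0.2 -0. ] w 0.06
grasp [0.51599496 0.33726147 0.23030736] to plate cm [ -3.18949599 -34.71614703]
```

View pics/side4.png

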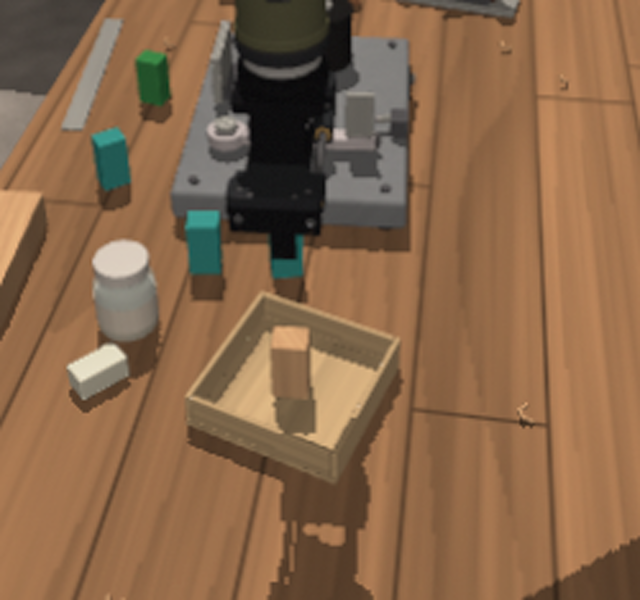

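The chock stands upright and free in the tray (px (291,362)). Next, the thumb plate.

```bash
python3 - <<'E'
from h import *
im=cv2.imread("pics/side0.png")
print("side plate top",onz("side",(454*.64,291*.64),.135))
for p in [(.4841,-.0099,.135),(.4841+.017,-.0089,.135),(.4841-.017,-.011,.135)]: print(proj("side",p)/.64,proj("top",p)/.64)
E
```

```text
side plate top [ 0.48494582 -0.00829302  0.135     ]
[[454.51935927 290.58135564]] [[367.39631789 341.02203702]]
[[445.81254736 290.22096969]] [[367.12502824 333.14439226]]
[[463.25600788 290.91462425]] [[367.71506903 348.91795191]]
```

>>> carry_out:
  moves:
    - [-0.2, -1.5, 0, 0]
    - [-0.3, -3, 0, 0]
    - [-0.3, -3, 0, 0]
    - [-0.3, -3, 0, 0]
    - [-0.3, -3, 0, 0]
    - [-0.3, -3, 0, 0]
    - [-0.3, -3, 0, 0]
    - [-0.3, -3, 0, 0]
    - [-0.3, -3, 0, 0]
    - [-0.3, -3, 0, 0]
    - [-0.3, -3, 0, 0]
    - [-0.2, -1.5, 0, 0]

```text
time_s: 11.7
tool_pos: [0.4716, -0.017, 0.3781]
tool_rot: [-5.3, 87.9, 177.7]
force: [-0.1, 0.3, -0.1]
grip_width: 0.06
```

>>> carry_out:
  moves:
    - [0, 0, 0, 0]
    - [0, 0, 0, 0]

```text
time_s: 11.9
tool_pos: [0.4698, -0.0206, 0.3761]
tool_rot: [-4.7, 87.6, 177.9]
force: [0.1, 0.4, -1.0]
grip_width: 0.0601
```

```bash
python3 - <<'E'
from h import *
o,R=st(); g=o["tool_pos"]+R[:,0]*.1635
print("grasp",g,"to plate cm",(np.array([.4841,-.0099,.101])-g)*100)
E
```

```text
t 11.9 pos [ 0.4698 -0.0206  0.3761] xax [-0.041  0.002 -0.999] jaw yaw -87.36 F [ 0.1  0.4 -1. ] w 0.0601
grasp [ 0.46308728 -0.02040257  0.212733  ] to plate cm [  2.10127167   1.05025664 -11.17330001]
```

>>> carry_out:
  moves:
    - [0.7, 0.4, 0, 0]
    - [0.7, 0.3, -1, 0]
    - [0.5, 0.2, -1.5, 0]
    - [0, 0, -1.5, 0]
    - [0, 0, -1.5, 0]
    - [0, 0, -0.5, 0]
    - [0, 0, 0, 0]

```text
time_s: 12.6
tool_pos: [0.4921, -0.0018, 0.3103]
tool_rot: [-11.3, 87.6, 172.1]
force: [-0.3, -1.6, -0.8]
grip_width: 0.0598
```

```bash
python3 - <<'E'
from h import *
o,R=st(); g=o["tool_pos"]+R[:,0]*.1635
print("grasp",g,"to plate cm",(np.array([.4841,-.0099,.101])-g)*100)
E
```

```text
t 12.6 pos [ 0.4921 -0.0018  0.3103] xax [-0.042  0.006 -0.999] jaw yaw -86.57 F [-0.3 -1.6 -0.8] w 0.0598
grasp [ 0.48521229 -0.00089052  0.14699565] to plate cm [-0.11122852 -0.9009485  -4.59956481]
```

>>> carry_out:
  moves:
    - [0, -0.3, -0.5, 0]
    - [0, -0.3, -1, 0]
    - [0, 0, -1, 0]
    - [0, 0, -1, 0]
    - [0, 0, -0.5, 0]
    - [0, 0, 0, 0]

```text
time_s: 13.2
tool_pos: [0.4928, -0.0077, 0.2678]
tool_rot: [-11.8, 87.7, 171.7]
force: [-0.5, 0.2, -0.2]
grip_width: 0.06
```

```bash
python3 - <<'E'
from h import *
o,R=st(); g=o["tool_pos"]+R[:,0]*.1635
print("grasp",g,"to plate cm",(np.array([.4841,-.0099,.101])-g)*100)
E
```

```text
t 13.2 pos [ 0.4928 -0.0077  0.2678] xax [-0.04   0.006 -0.999] jaw yaw -86.52 F [-0.5  0.2 -0.2] w 0.06
grasp [ 0.48624037 -0.006732    0.1044775 ] to plate cm [-0.21403668 -0.31679996 -0.34775026]
```

>>> carry_out:
  moves:
    - [-0.1, -0.2, 0, 0]
    - [0, 0, 0, 0]
    - [0, 0, 0, 0]
    - [0, 0, 0, 0]
    - [0, 0, 0, 0]
    - [0, 0, 0, 0]
    - [0, 0, 0, 0]
  hand: 0
  force: 25

```text
time_s: 13.9
tool_pos: [0.4923, -0.0098, 0.2692]
tool_rot: [-11.8, 87.8, 171.7]
force: [-0.1, -0.5, -0.1]
grip_width: 0.0118
```

```bash
python3 - <<'E'
from h import *
o,R=st(); g=o["tool_pos"]+R[:,0]*.1635
print("grasp",g)
p=np.array([.6487,.0002]); r=g[:2]-p; L=np.hypot(*r); a=np.arctan2(r[1],r[0]); print("radius",L)
q=p+.0
prev=g[:2]
for th in np.arange(.03,.37,.03):
    n=p+L*np.array([np.cos(a+th),np.sin(a+th)]); print(round(th,2),np.round((n-prev)*100,2),np.round(n,4)); prev=n
E
```

```text
t 13.9 pos [ 0.4923 -0.0098  0.2692] xax [-0.037  0.005 -0.999] jaw yaw -86.53 F [-0.1 -0.5 -0.1] w 0.0118
grasp [ 0.48619501 -0.00893076  0.10583246]
radius 0.16276130479371295
0.03 [ 0.03 -0.49] [ 0.4865 -0.0138]
0.06 [ 0.05 -0.49] [ 0.487  -0.0187]
0.09 [ 0.06 -0.48] [ 0.4877 -0.0235]
0.12 [ 0.08 -0.48] [ 0.4885 -0.0283]
0.15 [ 0.09 -0.48] [ 0.4894 -0.0331]
0.18 [ 0.11 -0.48] [ 0.4905 -0.0379]
0.21 [ 0.12 -0.47] [ 0.4917 -0.0426]
0.24 [ 0.14 -0.47] [ 0.493  -0.0473]
0.27 [ 0.15 -0.46] [ 0.4945 -0.0519]
0.3 [ 0.16 -0.46] [ 0.4962 -0.0565]
0.33 [ 0.18 -0.46] [ 0.4979 -0.0611]
0.36 [ 0.19 -0.45] [ 0.4998 -0.0656]
```

>>> carry_out:
  moves:
    - [0, 0, 0, 0]
    - [0, 0, 0, 0]
    - [0, 0, 0, 0]

```text
time_s: 14.2
tool_pos: [0.4923, -0.0105, 0.2692]
tool_rot: [-7.6, 87.9, 175.9]
force: [0.0, 0.2, -0.4]
grip_width: 0.0084
```

Gripped at 8.4 mm, against a plate thickness of 8. Now I swing it along the arc.

>>> carry_out:
  moves:
    - [0, -0.5, 0, 0.03]
    - [0, -0.5, 0, 0.03]
    - [0.1, -0.5, 0, 0.03]
    - [0.1, -0.5, 0, 0.03]
    - [0.1, -0.5, 0, 0.03]
    - [0.1, -0.5, 0, 0.03]
    - [0.1, -0.5, 0, 0.03]
    - [0, 0, 0, 0]

```text
time_s: 15.0
tool_pos: [0.4964, -0.034, 0.2691]
tool_rot: [-34.1, 87.3, 162.0]
force: [-1.1, 4.8, 1.3]
grip_width: 0.0094
```

```bash
cat > a.py <<'E'
from h import *
o,R=st(); g=o["tool_pos"]+R[:,0]*.1635
r=g[:2]-[.6487,.0002]; L=np.hypot(*r); th=np.arctan2(r[1],r[0])%(2*np.pi)-np.pi
print("grasp",g,"radius",L,"joint~",th-np.radians(3.5), "jaw joint~",np.radians(np.degrees(np.arctan2(R[1,1],R[0,1]))+86.5))
E
python3 a.py
```

```text
t 15.0 pos [ 0.4964 -0.034   0.2691] xax [-0.044  0.014 -0.999] jaw yaw -73.94 F [-1.1  4.8  1.3] w 0.0094
grasp [ 0.48913886 -0.03167976  0.1058018 ] radius 0.16271470969235982 joint~ 0.1361133695630838 jaw joint~ 0.2191713488030849
```

>>> carry_out:
  moves:
    - [0.1, -0.6, 0, 0]
    - [0.1, -0.6, 0, 0.01]
    - [0.1, -0.6, 0, 0.01]
    - [0.1, -0.6, 0, 0.02]
    - [0.1, -0.6, 0, 0.02]
    - [0.1, -0.6, 0, 0.02]
    - [0.1, -0.6, 0, 0.02]
    - [0, -0.2, 0, 0]

```text
time_s: 15.8
tool_pos: [0.5031, -0.0585, 0.269]
tool_rot: [-58.5, 86.4, 144.0]
force: [0.7, 1.6, -0.6]
grip_width: 0.0099
```

```bash
python3 a.py
```

```text
t 15.8 pos [ 0.5031 -0.0585  0.269 ] xax [-0.051  0.037 -0.998] jaw yaw -67.59 F [ 0.7  1.6 -0.6] w 0.0099
grasp [ 0.49480074 -0.05245452  0.10583126] radius 0.16265755464073442 joint~ 0.2685656259162912 jaw joint~ 0.3299829504042354
```

>>> carry_out:
  moves:
    - [0.2, -0.6, 0, 0]
    - [0.2, -0.6, 0, 0]
    - [0.2, -0.6, 0, 0]
    - [0.2, -0.6, 0, 0.01]
    - [0, -0.2, 0, 0]
    - [0, 0, 0, 0]
    - [0, 0, 0, 0]

```text
time_s: 16.5
tool_pos: [0.5078, -0.0684, 0.2687]
tool_rot: [-64.8, 84.9, 138.9]
force: [-4.3, 6.5, 3.3]
grip_width: 0.0109
```

```bash
python3 a.py
```

```text
t 16.5 pos [ 0.5078 -0.0684  0.2687] xax [-0.067  0.058 -0.996] jaw yaw -66.38 F [-4.3  6.5  3.3] w 0.0109
grasp [ 0.4969498  -0.05891491  0.10580981] radius 0.16285789965215525 joint~ 0.31038243230830065 jaw joint~ 0.35117775801030904
```

>>> carry_out:
  moves:
    - [0.2, -0.7, 0, 0]
    - [0.2, -0.7, 0, 0]
    - [0.2, -0.7, 0, 0]
    - [0.2, -0.7, 0, 0]
    - [0.1, -0.5, 0, 0]
    - [0.1, -0.4, 0, 0]
    - [0.1, -0.4, 0, 0]
    - [0.1, -0.4, 0, 0]

```text
time_s: 17.3
tool_pos: [0.5163, -0.0865, 0.2678]
tool_rot: [-72.1, 82.7, 133.2]
force: [-4.9, 10.3, 3.1]
grip_width: 0.0126
```

```bash
python3 a.py; python3 - <<'E'
from h import *
s=viewer.read_camera("side")[:,:,::-1]; t=viewer.read_camera("top")[:,:,::-1]
a=cv2.resize(s[140:350,190:330],(400,600),interpolation=cv2.INTER_CUBIC)
b=cv2.resize(t[145:265,105:325],(400,218),interpolation=cv2.INTER_CUBIC)
cv2.imwrite("pics/end1.png",np.hstack([a,cv2.copyMakeBorder(b,0,382,0,0,0)]))
E
python3 a.py
```

```text
t 17.3 pos [ 0.5163 -0.0865  0.2678] xax [-0.087  0.093 -0.992] jaw yaw -64.89 F [-4.9 10.3  3.1] w 0.0126
grasp [ 0.50206199 -0.07136505  0.10563426] radius 0.16316943217438476 joint~ 0.39294649095446155 jaw joint~ 0.37710422781570324
t 17.4 pos [ 0.5163 -0.0866  0.2678] xax [-0.087  0.093 -0.992] jaw yaw -64.92 F [-4.4  9.7  2.6] w 0.0126
grasp [ 0.50213167 -0.07150616  0.10563504] radius 0.1631687776179732 joint~ 0.393910976782873 jaw joint~ 0.37671001713050356
```

View pics/end1.png

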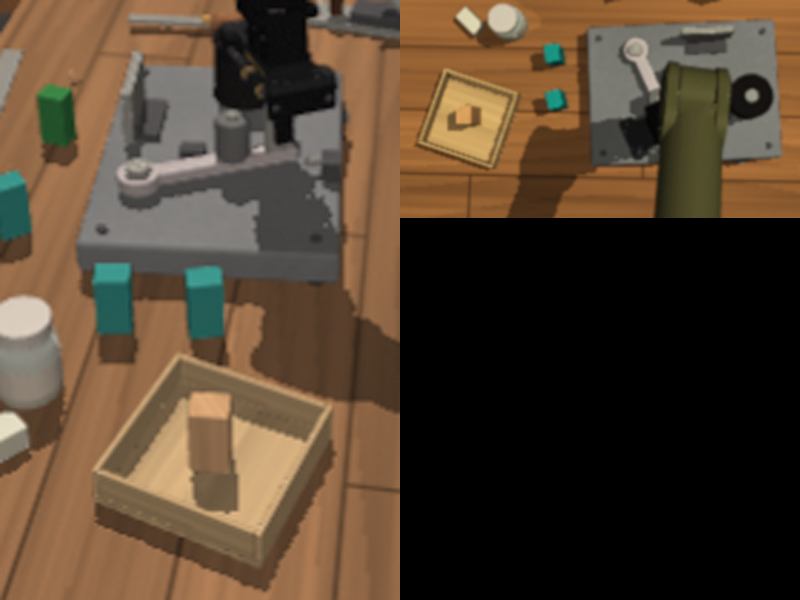

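The picture shows the arm swung towards the drum with the fingers on the plate (crop px (285,130)), and the chock standing in the tray (px (210,430)). I check the angle by the roller and that it stays still.

>>> carry_out:
  moves:
    - [0, 0, 0, 0]
    - [0, 0, 0, 0]
    - [0.1, -0.2, 0, 0]
    - [0, 0, 0, 0]
    - [0.1, -0.2, 0, 0]
    - [0, -0.1, 0, 0]

```text
time_s: 18.0
tool_pos: [0.5142, -0.0777, 0.2672]
tool_rot: [-71.7, 81.3, 134.0]
force: [-1.7, 5.8, 1.0]
grip_width: 0.0138
```

```bash
python3 a.py; python3 - <<'E'
from h import *
for i in range(5): viewer.read_camera("side")
r=onz("side",(271.2,182),.124)[:2]-[.6487,.0002]; print("roller radius",np.hypot(*r),"joint",np.arctan2(r[1],r[0])%(2*np.pi)-np.pi-np.radians(3.5))
print(sensors.get_obs()["joint_velocities"])
E
python3 a.py
```

```text
t 18.0 pos [ 0.5142 -0.0777  0.2672] xax [-0.105  0.108 -0.989] jaw yaw -64.4 F [-1.7  5.8  1. ] w 0.0138
grasp [ 0.49706149 -0.06002249  0.10559337] radius 0.1631593927946595 joint~ 0.3169563025655113 jaw joint~ 0.3857039991535312
roller radius 0.10732460850634855 joint 0.3296073604835301
[ 0.0504039   0.00245474  0.0461366  -0.00540649 -0.02300628 -0.01379652
 -0.00583127]
t 18.25 pos [ 0.5142 -0.0776  0.2672] xax [-0.105  0.108 -0.989] jaw yaw -64.39 F [-3.   6.3  1.2] w 0.0139
grasp [ 0.49703693 -0.05989246  0.10559271] radius 0.16313426758100816 joint~ 0.3161599404241435 jaw joint~ 0.385810403760041
```

Zero rows creep back, since each row restarts from the measured pose. So I push further and end on a pushing row, which then keeps holding.

>>> carry_out:
  moves:
    - [0.2, -0.7, 0, 0]
    - [0.2, -0.7, 0, 0]
    - [0.2, -0.7, 0, 0]
    - [0.2, -0.7, 0, 0]
    - [0.2, -0.6, 0, 0]
    - [0.2, -0.6, 0, 0]
    - [0.1, -0.5, 0, 0]
    - [0.1, -0.5, 0, 0]

```text
time_s: 19.05
tool_pos: [0.525, -0.1001, 0.2658]
tool_rot: [-76.2, 78.9, 131.0]
force: [-4.6, 12.1, 2.7]
grip_width: 0.0156
```

```bash
python3 a.py; python3 - <<'E'
from h import *
for i in range(6): viewer.read_camera("side")
s=viewer.read_camera("side")[:,:,::-1]
cv2.imwrite("pics/end2.png",cv2.resize(s[150:225,215:315],(800,600),interpolation=cv2.INTER_CUBIC))
E
python3 a.py
```

```text
t 19.05 pos [ 0.525  -0.1001  0.2658] xax [-0.126  0.145 -0.981] jaw yaw -62.97 F [-4.6 12.1  2.7] w 0.0156
grasp [ 0.5043905  -0.07645817  0.1053586 ] radius 0.16340656428283648 joint~ 0.42721363567344617 jaw joint~ 0.4107434377329113
t 19.4 pos [ 0.5249 -0.1001  0.2658] xax [-0.126  0.144 -0.981] jaw yaw -62.98 F [-4.4 11.2  2.2] w 0.0157
grasp [ 0.50435956 -0.0765013   0.10529245] radius 0.16345412246387 joint~ 0.42735785885245847 jaw joint~ 0.41045357611718525
```

View pics/end2.png

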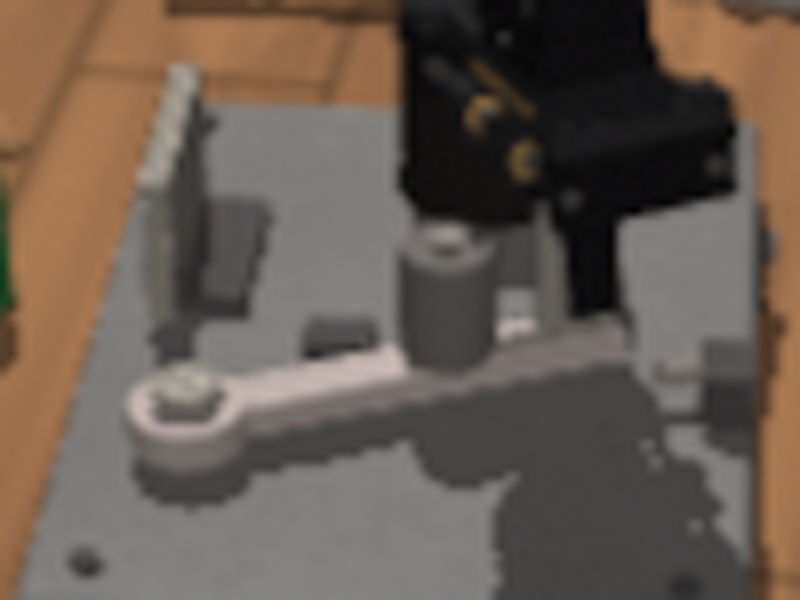

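```bash
python3 - <<'E'
from h import *
p=np.array([.6487,.0002])
def at(th,L,z,w=0):
    a=np.radians(3.5)+th; x=np.array([np.cos(a),np.sin(a)]); y=np.array([-x[1],x[0]]); q=p-L*x+w*y; return [q[0],q[1],z]
f=lambda P:np.round((proj("side",P)[0]-[215,150])*8)
for th in (.24,.28,.32,.36,.4,.42): print(th,"rollertop",f(at(th,.11,.124)),"bar near top edge L=.055",f(at(th,.055,.074,.012)),"L=.165",f(at(th,.165,.074,.012)))
print("pivot",f(at(0,0,.08)))
E
```

```text
0.24 rollertop [461. 268.] bar near top edge L=.055 [329. 403.] L=.165 [603. 377.]
0.28 rollertop [459. 262.] bar near top edge L=.055 [330. 400.] L=.165 [601. 368.]
0.32 rollertop [457. 256.] bar near top edge L=.055 [330. 397.] L=.165 [598. 358.]
0.36 rollertop [454. 251.] bar near top edge L=.055 [330. 393.] L=.165 [594. 349.]
0.4 rollertop [451. 245.] bar near top edge L=.055 [329. 390.] L=.165 [590. 340.]
0.42 rollertop [449. 242.] bar near top edge L=.055 [329. 389.] L=.165 [588. 336.]
pivot [187. 387.]
```

The pivot projects exactly where it is seen (187,387). The roller top at (448,244) and the bar edge both give a joint angle of about 0.40. The reading stayed constant over 0.35 s with about 12 N on the tool, so I hand in.

```bash
python3 -c "
from cell import env
print(env.sign_off())"
```

```text
the job is handed in; nothing more can be done
None
```

The job is handed in: the chock is in the tray, and the gripper is holding the tensioner arm back past the click. Sign-off gave no verdict.

- **Chock:** I lifted out the wooden chock and lowered it to the tray floor. I let go there; the pictures show it standing upright near the middle.
- **Tensioner arm:** I gripped the thumb plate and swung it towards the drum, ending on a pushing row so the push keeps holding.
- **Last checks:** From the side picture, the roller top and bar edge put the arm at about 0.40 rad. The fingertip position gave about 0.43, just over the 0.42 stop. The tool felt about 12 N, and the pose did not move over the last 0.35 s.
- **Disagreements:**
  - During an earlier hold the arm crept back, and the two estimates differed (0.33 by the roller, 0.39 by the fingertips). I pushed further for margin.
  - The tool leans about 11° under the load, and the fingers sit slightly wedged on the plate: 15.7 mm open on an 8 mm plate.
- **Other items:** I never went near the plane, chisel, wax or jar, but I did not re-measure their positions.

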